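# Make up one full relay tray and nest the emptied tray on the stack

## Robot

A 6-joint arm with a two-finger parallel gripper is mounted at the origin on a cart in front of the work surface, level with it; the furniture and walls round the work are solid. World frame = base frame: x ahead of the robot, y to its left, z up, the work surface at z = 0. Lengths are in m, angles in rad, forces in N, time in s.
With the tool pointing down it reaches from about 0.35 to 0.775 m from the base axis. Payload 5.5 kg.
Tool frame: the origin (TCP) lies on the mounting face of the last link; the fingertips stand 173 mm ahead of it and the grasp point (between the pads) lies 155 mm ahead of it; x points along the fingers, y is the direction in which the jaws open and shut, and the axes are right-handed (so a half turn about x gives the same grasp; the last joint's range is limited). The gripper opens to 85 mm and grips with 20 to 120 N. Pads are 22 mm wide; open, the fingers measure 114 mm over their backs; the gripper's body (76 mm by 85 mm) begins 54 mm behind the grasp point. The pads swing forward as they close: fully open they stand 13 mm farther back than shut.
Start: joints at [-1.243, 0.313, 0.046, 1.304, 0, 1.431], TCP at [0.259, -0.513, 0.405] pointing down, gripper open.
Joint ranges: [-2.76, 2.76], [-0.86, 1.69], [-1.03, 1.26], [-2.2, 2.34], [-1.47, 1.5], [-3.14, 3.14]. Speed limits (rad/s): [2.57, 2.57, 3.14, 3.14, 3.14, 3.14].

## Interface

Orientations are given as [roll, pitch, yaw] about the fixed x, y, z axes, in that order (R = Rz(yaw) Ry(pitch) Rx(roll)).
In Python, from rig import sensors, grab_frame, camera_model, robot, boxes_of gives the robot as it stands.
- The arm moves only by the tool jog_arm, never from a script. Its argument "motion" is a list of rows, each an object of numbers: "wx", "wy", "wz": the turn, a rotation vector about the world's x, y, z in units of 6 degrees (1.0 is 6 degrees); "tx", "ty", "tz": the shift along the world's x, y, z in units of 60 mm (1.0 is 60 mm); "gripper": the opening, from 0 (shut) to 1 (fully open). A call has 1 to 20 rows; each row shifts and turns the commanded pose from where the row before left it; what a row does not reach is not made up. A row lasts 1/8 s, in which the tool goes at most 62.5 mm and 10.7 degrees, less where a joint would pass 70% of its speed; a pose out of reach is approached as far as the arm can. A call is refused whole if a number of a shift passes 1 or a number of a turn 1, either way. A call with a gripper value outside its range is refused whole. The fingers move at their own pace and stop on an object; "squeeze" is the grip in N (left out, the last holds). Time passes only in rows, so rows that do not move let the fingers close. It gives the time, the measured TCP pose, the force and the opening at its end, in the units of the state.
- sensors.state(): the state, without advancing time (a new reading comes with each control period).
- grab_frame(name): name is "scene" or "side" or "wrist"; returns the picture (480x640x3 uint8, red, green, blue); there is no depth.
- camera_model(name): a dict with "fx", "fy", "cx", "cy" (pixels), "k1" (the pictures are not rectified: a ray, as slopes to the right and down, at radius r is drawn at 1 + k1 r^2 times it, then the intrinsics apply), "rvec" (rotation vector, rad) and "tvec" (3), from world to camera coordinates, as OpenCV has them. Camera axes: x right, y down, z forward; pixel columns grow to the right and rows downward; lengths in m; the calibration is good to about 2 mm. A picture is of the moment at which its call begins: read the wrist's pose just before it. camera_model takes no time and is no camera call; for the wrist camera it gives the pose at the moment of the call.
- robot.job_done(): hands the job in, once; it reports no verdict.
Trained networks look in the newest picture that a camera, given by its name, has taken for a name from the list of things; names that differ only in an ending like _2 or _b are one class to them, and where a whole thing is asked for, a point or a joint stands for the part that bears it (a point fixed in the world has none). Each returns a list of dicts, best first, with "conf" (0 to 1); they miss things now and then, are a little off and sometimes report something else, mostly with a low value. They report only what shows in the picture. A call takes as long as a camera call. They do not tell look-alikes from the thing itself.
- boxes_of(thing, camera): "uv" ([column, row] in pixels, amid what is visible of it).
The state is a dict: "t": time; "joints": joint angles; "joint_velocities": joint speeds; "joint_torque": joint torques, N m; "position": TCP position; "ee_rot": TCP orientation; "force": force on the tool from outside, world axes, zero at the start; "moment": the same for the moment, N m; "gripper_width": finger opening in m.
Only numpy, scipy, OpenCV 4.12 (cv2) and the standard library are available. Lean on these libraries where they do the work, as an engineer would, in place of code of your own. Each camera call takes 0.05 s, during which the arm holds its last target. There are 200 camera calls.

## Task

Two kitting trays are part-filled with relays, one with three and one with two. Move the two relays from the tray that has two into the free pockets of the tray that has three, so that it is full and every relay stands upright down in its own pocket, none being tipped over on the way; then put the emptied tray on top of the stack of two empty trays, properly nested in the rim of the one below. Leave the full tray and the stack standing flat on the bench, and do not disturb the circuit board, the marker or the cutters lying around.

Things in the scene. Friction and masses are not known exactly. Their poses are not given: they have to be found in the camera images.
- tray_a_mid (a point): Tray to be filled; three relays in it. Black, 166 (its x) x 56 (its y) x 26 mm high, same either way round. Point: its centre, 13 mm above its underside. One row of five pockets at x = -61, -30.5, 0, 30.5, 61 mm, y = 0, each 28 (x) x 34 (y) mm; pocket floor 8 mm and the 2.5 mm ribs between pockets 20 mm above the underside; a rim, walls 3 mm, round it up to 26 mm.
- tray_b_mid (a point): Tray to be emptied; two relays in it. Same make and point as tray_a; 90 g. The lowest 5 mm is a foot, 156 x 46 mm, set in 5 mm all round; it enters the rim of a tray below (160 x 50 mm inside, 2 mm play each side) until the step above the foot lies on that rim. Grip it empty across its 56 mm at mid-length, fingertips 8 mm or more above its underside, clear of the foot and the tray below.
- stack_upper_mid (a point): Upper one of the stack of two empty trays; same make as tray_a, nested in stack_lower, so its underside is 21 mm above the bench and its rim 47 mm. Point: its centre, 13 mm above its underside. A tray nested on it has its centre 21 mm above this point, the long sides parallel; either way round fits.
- stack_lower_mid (a point): Lower one of the stack of two empty trays, standing on the bench; same make as tray_a. Point: its centre, 13 mm above its underside.
- relay_1_mid (a point): Plug-in relay, clear cover over a copper coil, black base, brass blades, 22 (its x) x 28 (its y) x 42 mm high, 35 g, the point is its centre, 21 mm above its lowest end. In a pocket its 28 mm lies across the tray and its top is 50 mm above the tray's underside (24 mm above the rim): grip it across its 28 mm above the rim. It stands in a pocket of tray_a at the start and stays there.
- relay_2_mid (a point): Plug-in relay, clear cover over a copper coil, black base, brass blades, 22 (its x) x 28 (its y) x 42 mm high, 35 g, the point is its centre, 21 mm above its lowest end. In a pocket its 28 mm lies across the tray and its top is 50 mm above the tray's underside (24 mm above the rim): grip it across its 28 mm above the rim. It stands in a pocket of tray_a at the start and stays there.
- relay_3_mid (a point): Plug-in relay, clear cover over a copper coil, black base, brass blades, 22 (its x) x 28 (its y) x 42 mm high, 35 g, the point is its centre, 21 mm above its lowest end. In a pocket its 28 mm lies across the tray and its top is 50 mm above the tray's underside (24 mm above the rim): grip it across its 28 mm above the rim. It stands in a pocket of tray_a at the start and stays there.
- relay_4_mid (a point): Plug-in relay, clear cover over a copper coil, black base, brass blades, 22 (its x) x 28 (its y) x 42 mm high, 35 g, the point is its centre, 21 mm above its lowest end. In a pocket its 28 mm lies across the tray and its top is 50 mm above the tray's underside (24 mm above the rim): grip it across its 28 mm above the rim. It stands in a pocket of tray_b at the start and has to be moved.
- relay_5_mid (a point): Plug-in relay, clear cover over a copper coil, black base, brass blades, 22 (its x) x 28 (its y) x 42 mm high, 35 g, the point is its centre, 21 mm above its lowest end. In a pocket its 28 mm lies across the tray and its top is 50 mm above the tray's underside (24 mm above the rim): grip it across its 28 mm above the rim. It stands in a pocket of tray_b at the start and has to be moved.
- work_board: Bystander: green circuit board with components, 140 x 100 x 15 mm, lying flat on the blue mat; origin at the centre of its underside.
- marker_pen: Bystander: dark marker, 135 mm long, 11 mm thick, lying to the left of the trays; origin at the centre of its underside.
- cutters: Bystander: side cutters with moulded grips, 126 x 53 x 13 mm, lying on the blue mat; origin at the centre of its underside.
Things that resemble listed ones, but are neither listed nor needed, are in the scene too. Leave any turquoise look-alike of the part that bears stack_lower_mid alone.

How it is judged:
By the outcome, as a careful person would: the job done as asked, in the order asked, and still so for the second after the job is handed in, with the robot touching nothing.
It also fails if it takes over 72 s, if anything falls off the work surface, if the arm or the gripper's body presses on something with over 40 N, if the wrist force passes 120 N, or if a joint passes its speed limit or range.

## Working session

There is one attempt and no reset: what is moved stays moved. The work goes in short steps, Python scripts to look and compute and a tool call to move; the robot and the scene stay as the last step left them, time stands still between calls to the robot, and variables do not carry over. Pictures are saved under pics/ and viewed, about 8 in all and at most 12, crops included, and the job is handed in when it is done.

Besides the shell and the picture viewer there is one more tool, called after ">>>" as name(argument=value, ...), one argument or row to a line, values as JSON. jog_arm: Moves the arm, as the interface text tells. Its arguments: {"type":"object","properties":{"motion":{"type":"array"},"squeeze":{"type":"number"}},"required":["motion"]}

```bash
mkdir -p pics; ls; python3 - <<'E'
from rig import sensors, grab_frame, camera_model, boxes_of
import cv2
for c in ["scene","side"]:
    im=grab_frame(c); cv2.imwrite(f"pics/{c}0.png",im[:,:,::-1])
    m=camera_model(c); print(c,m)
    for t in ["tray_a_mid","stack_upper_mid","stack_lower_mid","relay_1_mid","work_board","marker_pen","cutters"]:
        print(t,[(int(b['uv'][0]),int(b['uv'][1]),round(b['conf'],2)) for b in boxes_of(t,c)])
print(sensors.state())
E
```

```text
pics
scene {'fx': 504.6144622187458, 'fy': 504.6144622187458, 'cx': 319.6042332979164, 'cy': 239.90275369055487, 'k1': 0.028887519035862622, 'rvec': array([ 0.7323493 , -2.54250009,  1.23937134]), 'tvec': array([0.51439344, 0.10769362, 1.30078666])}
tray_a_mid [(300, 252, 0.6)]
stack_upper_mid [(281, 270, 0.88)]
stack_lower_mid [(281, 289, 0.8), (231, 399, 0.68)]
relay_1_mid [(325, 247, 0.59), (305, 249, 0.41), (324, 219, 0.2)]
work_board [(375, 202, 0.98)]
marker_pen [(344, 220, 0.64), (257, 328, 0.57)]
cutters [(401, 183, 0.63)]
side {'fx': 530.9129914768231, 'fy': 530.9129914768231, 'cx': 315.4566727671345, 'cy': 243.67720498980847, 'k1': -0.11120676570057095, 'rvec': array([ 2.04928917, -0.62146132,  0.35174646]), 'tvec': array([-0.30387636,  0.2698745 ,  1.06878118])}
tray_a_mid [(320, 251, 0.68)]
stack_upper_mid [(295, 225, 0.97)]
stack_lower_mid [(292, 235, 0.57), (185, 206, 0.39)]
relay_1_mid [(308, 252, 0.53)]
work_board [(386, 328, 0.87)]
marker_pen [(321, 252, 0.64)]
cutters [(406, 358, 0.49)]
{'t': 0.8, 'joints': array([-1.24257273e+00,  3.13134258e-01,  4.61289959e-02,  1.30356307e+00,
        5.20531633e-06,  1.43118314e+00]), 'joint_velocities': array([-1.82329799e-04, -4.52629855e-04,  2.35996688e-04,  5.65076255e-04,
        6.49229766e-04, -2.74217796e-05]), 'joint_torque': array([ 1.07463640e-05, -4.80389750e+01,  2.98793525e+01, -1.68170800e-05,
       -2.29393089e-05, -5.19530275e-06]), 'position': array([ 0.25929572, -0.51325206,  0.4047725 ]), 'ee_rot': array([ 1.45401003,  1.57056827, -1.21974584]), 'force': array([-0.95331601,  0.87113639, -0.68575513]), 'moment': array([-0.03676289, -0.01866749,  0.02675938]), 'gripper_width': 0.08549047853793199}
```

View pics.

View pics/scene0.png

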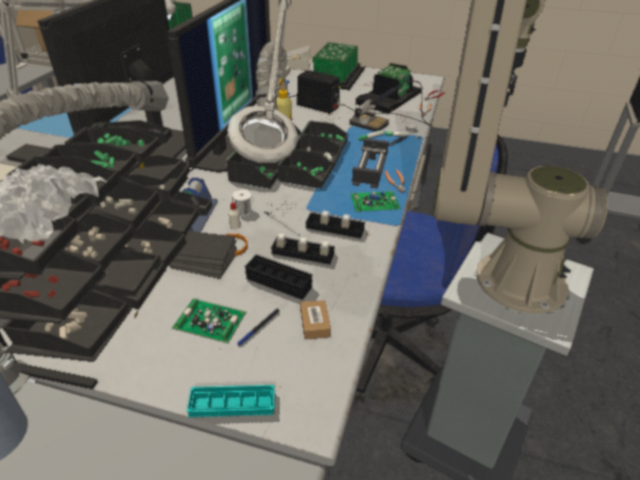

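View pics/side0.png

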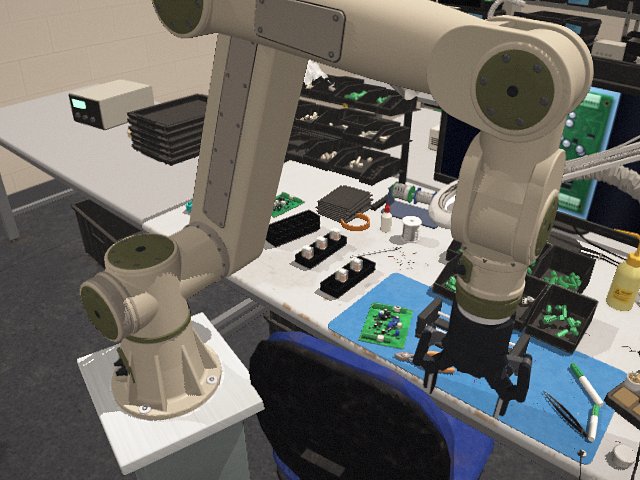

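The scene view shows tray_a with three relays at about (303,250), tray_b with two at (335,223), the black stack at (279,277) and a turquoise look-alike at (231,400). The side view agrees: three-relay tray at (321,250), two-relay tray at (348,277), stack at (293,228).

```bash
cat > h.py <<'E'
import numpy as np, cv2
from rig import sensors, grab_frame, camera_model, boxes_of
def model(c):
    m=camera_model(c); R=cv2.Rodrigues(np.array(m['rvec']))[0]; t=np.array(m['tvec']).ravel()
    return m,R,t
def back(M,uv,z):
    m,R,t=M; d=((uv[0]-m['cx'])/m['fx'],(uv[1]-m['cy'])/m['fy']); d=np.array(d); s=d.copy()
    for _ in range(20): s=d/(1+m['k1']*(s@s))
    r=R.T@np.array([s[0],s[1],1]); o=-R.T@t
    return (o+r*(z-o[2])/r[2])
def proj(M,P):
    m,R,t=M; p=np.atleast_2d(P)@R.T+t; s=p[:,:2]/p[:,2:]; s=s*(1+m['k1']*(s**2).sum(1,keepdims=True))
    return s*[m['fx'],m['fy']]+[m['cx'],m['cy']]
E
python3 - <<'E'
from h import *
M=model("scene")
for n,uv,z in [("a L",(274,244),.026),("a R",(334,254),.026),("b L",(308,219),.026),("b R",(365,227),.026),("st L",(247,267),.047),("st R",(311,287),.047),("a c",(303,248),.03),("b c",(335,222),.03),("st c",(279,275),.047),('pen',(257,328),0),('brown',(315,318),.02),("pcb",(210,320),0),("board",(375,202),0)]:
    print(n,back(M,uv,z).round(3))
M=model("side")
for n,uv,z in [("a",(321,250),.026),("b",(348,277),.026),("st",(293,228),.047),("board",(386,328),0.01)]: print(n,back(M,uv,z).round(3))
s=sensors.state()
from scipy.spatial.transform import Rotation as Ro
print(Ro.from_euler('xyz',s['ee_rot']).as_matrix().round(3))
M=model("wrist"); print(M[0]['fx'],-M[1].T@M[2]-s['position'],M[1].round(2))
E
```

```text
a L [0.599 0.243 0.026]
a R [0.442 0.191 0.026]
b L [0.584 0.097 0.026]
b R [0.429 0.041 0.026]
st L [0.586 0.375 0.047]
st R [0.415 0.349 0.047]
a c [0.522 0.219 0.03 ]
b c [0.509 0.071 0.03 ]
st c [0.503 0.356 0.047]
pen [0.472 0.489 0.   ]
brown [0.367 0.407 0.02 ]
pcb [0.579 0.528 0.   ]
board [ 0.477 -0.124  0.   ]
a [0.511 0.19  0.026]
b [0.496 0.048 0.026]
st [0.492 0.302 0.047]
board [ 0.462 -0.14   0.01 ]
[[ 0.     0.451 -0.893]
 [-0.    -0.893 -0.451]
 [-1.     0.     0.   ]]
341.4944704588672 [ 0.06166202  0.0321457  -0.0301093 ] [[ 0.45 -0.89 -0.  ]
 [-0.86 -0.43  0.27]
 [-0.25 -0.12 -0.96]]
```

>>> jog_arm(
  motion=[
    {"wz": 1, "tx": 0.2, "ty": 0.54, "gripper": 1},
    {"wz": 1, "tx": 0.2, "ty": 0.54},
    {"wz": 1, "tx": 0.2, "ty": 0.54},
    {"wz": 1, "tx": 0.2, "ty": 0.54},
    {"wz": 1, "tx": 0.2, "ty": 0.54},
    {"wz": 1, "tx": 0.2, "ty": 0.54},
    {"wz": 1, "tx": 0.2, "ty": 0.54},
    {"wz": 1, "tx": 0.2, "ty": 0.54},
    {"wz": 1, "tx": 0.2, "ty": 0.54},
    {"wz": 1, "tx": 0.2, "ty": 0.54},
    {"wz": 1, "tx": 0.2, "ty": 0.54},
    {"wz": 1, "tx": 0.2, "ty": 0.54},
    {"wz": 1, "tx": 0.2, "ty": 0.54},
    {"wz": 1, "tx": 0.2, "ty": 0.54},
    {"wz": 1, "tx": 0.2, "ty": 0.54},
    {"wz": 1, "tx": 0.2, "ty": 0.54},
    {"wz": 1, "tx": 0.2, "ty": 0.54},
    {"wz": 1, "tx": 0.2, "ty": 0.54},
    {"wz": 1, "tx": 0.2, "ty": 0.54},
    {"wz": 1, "tx": 0.2, "ty": 0.54},
  ],
)

```text
$.motion[0]: bad value
```

>>> jog_arm(
  motion=[
    {"wz": 1},
    {"wz": 1},
    {"wz": 1},
    {"wz": 1},
    {"wz": 1},
    {"wz": 1},
    {"wz": 1},
    {"wz": 1},
    {"wz": 0.5},
    {"wz": 0},
  ],
)

```text
$.motion[0]: bad value
```

```bash
python3 - <<'E'
from h import *
s=sensors.state(); print(s['t'],s['position'],s['joints'].round(2),s['ee_rot'])
M=model("wrist"); im=grab_frame("wrist"); cv2.imwrite("pics/w1.png",im[:,:,::-1]); np.save("pics/w1.npy",im)
for t,z in [("tray_a_mid",.02),("stack_upper_mid",.04),("relay_1_mid",.05),("work_board",0),("marker_pen",0)]:
    print(t,[(np.round(b['uv']),back(M,b['uv'],z).round(3),round(b['conf'],2)) for b in boxes_of(t,"wrist")])
E
```

```text
0.8 [ 0.25929572 -0.51325206  0.4047725 ] [-1.24  0.31  0.05  1.3   0.    1.43] [ 1.45401003  1.57056827 -1.21974584]
tray_a_mid []
stack_upper_mid []
relay_1_mid []
work_board []
marker_pen []
```

View pics/w1.png

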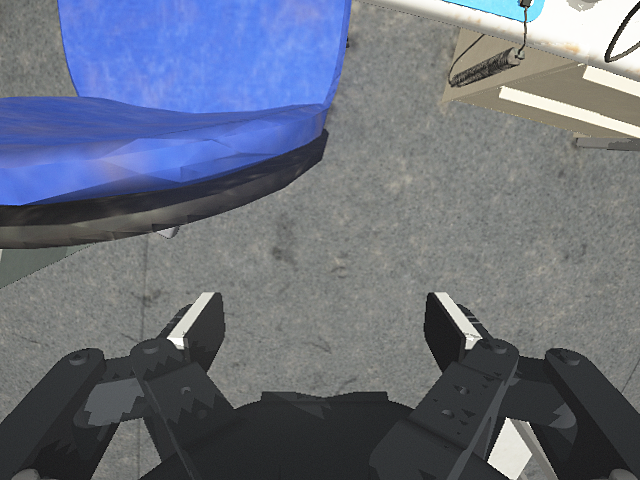

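The wrist picture shows only floor and chair, because the move was refused. I'll retry with every key given.

>>> jog_arm(
  motion=[
    {"wx": 0, "wy": 0, "wz": 1, "tx": 0.2, "ty": 0.54, "tz": 0, "gripper": 1},
    {"wx": 0, "wy": 0, "wz": 1, "tx": 0.2, "ty": 0.54, "tz": 0, "gripper": 1},
    {"wx": 0, "wy": 0, "wz": 1, "tx": 0.2, "ty": 0.54, "tz": 0, "gripper": 1},
    {"wx": 0, "wy": 0, "wz": 1, "tx": 0.2, "ty": 0.54, "tz": 0, "gripper": 1},
    {"wx": 0, "wy": 0, "wz": 1, "tx": 0.2, "ty": 0.54, "tz": 0, "gripper": 1},
    {"wx": 0, "wy": 0, "wz": 1, "tx": 0.2, "ty": 0.54, "tz": 0, "gripper": 1},
    {"wx": 0, "wy": 0, "wz": 1, "tx": 0.2, "ty": 0.54, "tz": 0, "gripper": 1},
    {"wx": 0, "wy": 0, "wz": 1, "tx": 0.2, "ty": 0.54, "tz": 0, "gripper": 1},
    {"wx": 0, "wy": 0, "wz": 1, "tx": 0.2, "ty": 0.54, "tz": 0, "gripper": 1},
    {"wx": 0, "wy": 0, "wz": 1, "tx": 0.2, "ty": 0.54, "tz": 0, "gripper": 1},
    {"wx": 0, "wy": 0, "wz": 1, "tx": 0.2, "ty": 0.54, "tz": 0, "gripper": 1},
    {"wx": 0, "wy": 0, "wz": 1, "tx": 0.2, "ty": 0.54, "tz": 0, "gripper": 1},
    {"wx": 0, "wy": 0, "wz": 1, "tx": 0.2, "ty": 0.54, "tz": 0, "gripper": 1},
    {"wx": 0, "wy": 0, "wz": 1, "tx": 0.2, "ty": 0.54, "tz": 0, "gripper": 1},
    {"wx": 0, "wy": 0, "wz": 1, "tx": 0.2, "ty": 0.54, "tz": 0, "gripper": 1},
    {"wx": 0, "wy": 0, "wz": 1, "tx": 0.2, "ty": 0.54, "tz": 0, "gripper": 1},
    {"wx": 0, "wy": 0, "wz": 1, "tx": 0.2, "ty": 0.54, "tz": 0, "gripper": 1},
    {"wx": 0, "wy": 0, "wz": 1, "tx": 0.2, "ty": 0.54, "tz": 0, "gripper": 1},
    {"wx": 0, "wy": 0, "wz": 1, "tx": 0.2, "ty": 0.54, "tz": 0, "gripper": 1},
    {"wx": 0, "wy": 0, "wz": 1, "tx": 0.2, "ty": 0.54, "tz": 0, "gripper": 1},
  ],
)

```text
t: 3.6
position: [0.4996, 0.1359, 0.4048]
ee_rot: [0.621, 1.57, 0.045]
force: [0.7, -0.2, 0.1]
gripper_width: 0.0853
```

>>> jog_arm(
  motion=[
    {"wx": 0, "wy": 0, "wz": 1, "tx": 0, "ty": 0, "tz": 0, "gripper": 1},
    {"wx": 0, "wy": 0, "wz": 1, "tx": 0, "ty": 0, "tz": 0, "gripper": 1},
    {"wx": 0, "wy": 0, "wz": 1, "tx": 0, "ty": 0, "tz": 0, "gripper": 1},
    {"wx": 0, "wy": 0, "wz": 1, "tx": 0, "ty": 0, "tz": 0, "gripper": 1},
    {"wx": 0, "wy": 0, "wz": 1, "tx": 0, "ty": 0, "tz": 0, "gripper": 1},
    {"wx": 0, "wy": 0, "wz": 1, "tx": 0, "ty": 0, "tz": 0, "gripper": 1},
    {"wx": 0, "wy": 0, "wz": 1, "tx": 0, "ty": 0, "tz": 0, "gripper": 1},
    {"wx": 0, "wy": 0, "wz": 1, "tx": 0, "ty": 0, "tz": 0, "gripper": 1},
    {"wx": 0, "wy": 0, "wz": 0.5, "tx": 0, "ty": 0, "tz": 0, "gripper": 1},
    {"wx": 0, "wy": 0, "wz": 0, "tx": 0, "ty": 0, "tz": 0, "gripper": 1},
  ],
)

```text
t: 4.85
position: [0.4993, 0.1347, 0.4048]
ee_rot: [0.445, 1.571, 0.755]
force: [0.6, 0.2, 0.5]
gripper_width: 0.0854
```

```bash
python3 - <<'E'
from h import *
s=sensors.state(); print(s['t'],s['position'],s['joints'].round(2),s['ee_rot'])
M=model("wrist"); im=grab_frame("wrist"); cv2.imwrite("pics/w2.png",im[:,:,::-1]); np.savez("pics/w2.npz",im=im,R=M[1],t=M[2])
for t,z in [("tray_a_mid",.02),("stack_upper_mid",.04),("relay_1_mid",.05),("work_board",0),("marker_pen",0)]:
    print(t,[(np.round(b['uv']),back(M,b['uv'],z).round(3),round(b['conf'],2)) for b in boxes_of(t,"wrist")])
E
```

```text
4.85 [0.49926363 0.13474729 0.4047742 ] [ 0.11  0.2  -0.1   1.27  0.   -0.2 ] [0.44518356 1.57068573 0.75529963]
tray_a_mid [(array([379., 240.]), array([0.514, 0.203, 0.02 ]), 0.67)]
stack_upper_mid [(array([507., 266.]), array([0.494, 0.339, 0.04 ]), 0.71)]
relay_1_mid [(array([389., 201.]), array([0.467, 0.191, 0.05 ]), 0.88)]
work_board [(array([101., 114.]), array([ 0.475, -0.123,  0.   ]), 0.83)]
marker_pen []
```

View pics/w2.png

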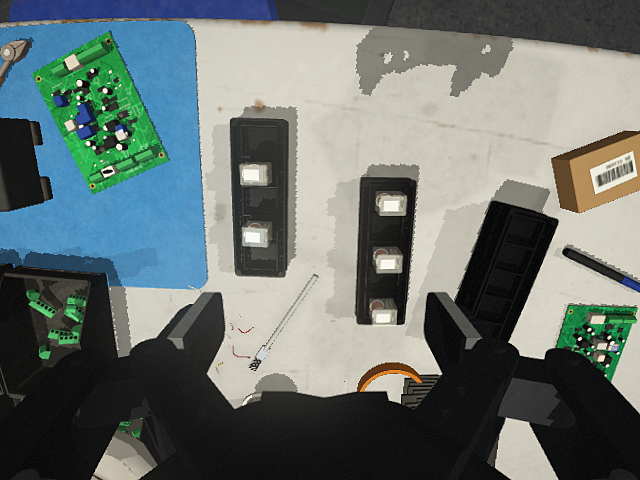

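The wrist view shows tray_b on the left, corners about (231,118) to (286,276), with relays at (256,174) and (256,235). Tray_a is in the middle, from (360,178) to (410,324), with relays in pockets 1, 3 and 5 and pockets 2 and 4 free. The stack at (507,266) is partly behind a finger. Next I fit the tray outlines.

```bash
cat >> h.py <<'E'
from scipy.optimize import minimize
def hull_fit(M,mask,x0,zlo,zhi,roi):
    # silhouette of the tray box; maximise overlap with mask inside roi (u0,v0,u1,v1), 4x supersampled
    u0,v0,u1,v1=roi; S=4
    m=cv2.resize(mask[v0:v1,u0:u1],None,fx=S,fy=S,interpolation=cv2.INTER_LINEAR).astype(float)/255
    c=np.array([[sx*.083,sy*.028,z] for sx in(-1,1) for sy in(-1,1) for z in (zlo,zhi)])
    def cost(p):
        a=p[2]; R=np.array([[np.cos(a),-np.sin(a)],[np.sin(a),np.cos(a)]])
        P=c.copy(); P[:,:2]=c[:,:2]@R.T+p[:2]
        h=cv2.convexHull(((proj(M,P)-[u0,v0]+.5)*S-.5).astype(np.float32))
        r=np.zeros(m.shape,np.uint8); cv2.fillPoly(r,[np.round(h*16).astype(np.int32)],255,cv2.LINE_AA,4)
        return np.abs(r/255-m).sum()/S/S
    best=None
    for k in range(3):
        s=[.02,.006,.002][k]
        sim=np.array([x0,*[np.array(x0)+d for d in np.diag([s,s,s*5])]])
        r=minimize(cost,x0,method='Nelder-Mead',options=dict(initial_simplex=sim,xatol=1e-5,fatol=.05,maxiter=400)); x0=r.x
    return r.x,r.fun
def darkmask(im,roi,thr=60):
    g=im.max(2); m=(g<thr).astype(np.uint8)*255; u0,v0,u1,v1=roi
    o=np.zeros_like(m); o[v0:v1,u0:u1]=m[v0:v1,u0:u1]
    cs,_=cv2.findContours(cv2.morphologyEx(o,cv2.MORPH_OPEN,np.ones((3,3))),cv2.RETR_EXTERNAL,cv2.CHAIN_APPROX_NONE)
    big=[k for k in cs if cv2.contourArea(k)>500]
    f=np.zeros_like(m); cv2.fillPoly(f,[cv2.convexHull(np.vstack(big))],255); return f
def outline(im,M,p,z0,z1,col):
    for z in (z0,z1):
        a=p[2]; R=np.array([[np.cos(a),-np.sin(a)],[np.sin(a),np.cos(a)]])
        P=np.array([[sx*.083,sy*.028,z] for sx,sy in((-1,-1),(1,-1),(1,1),(-1,1))]); P[:,:2]=P[:,:2]@R.T+p[:2]
        cv2.polylines(im,[np.round(proj(M,P)*16).astype(np.int32)],True,col,1,cv2.LINE_AA,4)
def pocket(p,k):
    d=(k-2)*.0305; return p[0]+d*np.cos(p[2]),p[1]+d*np.sin(p[2])
E
python3 - <<'E'
from h import *
d=np.load("pics/w2.npz"); im=d['im']; M=(camera_model("wrist"),d['R'],d['t'])
o=im.copy()
for n,x0,roi,z in [("b",[.5,.06,.3],(215,105,300,285),0),("a",[.515,.2,.3],(345,160,425,334),0),("st",[.495,.34,.12],(455,190,565,340),.021)]:
    for thr in (45,60):
        mk=darkmask(im,roi,thr); p,f=hull_fit(M,mk,x0,0.0,z+.026,roi); print(n,thr,p.round(4),round(f,1),cv2.countNonZero(mk))
    outline(o,M,p,0,z+.026,(255,0,0))
    for k in range(5):
        q=proj(M,[*pocket(p,k),.050])[0]; cv2.circle(o,(int(round(q[0])),int(round(q[1]))),2,(0,255,0),-1)
        print(k,np.round(pocket(p,k),4))
cv2.imwrite("pics/w2o.png",cv2.resize(o[90:350,200:580],None,fx=2,fy=2)[:,:,::-1])
for uv in [(256,173),(258,233),(391,203),(389,260),(383,313)]: print(back(M,uv,.05).round(4))
E
```

```text
Traceback (most recent call last):
  File "h.py", line 37, in darkmask
    f=np.zeros_like(m); cv2.fillPoly(f,[cv2.convexHull(np.vstack(big))],255); return f
                                                       ~~~~~~~~~^^^^^
ValueError: need at least one array to concatenate
```

```bash
cat > fit1.py <<'E'
from h import *
d=np.load("pics/w2.npz"); im=d['im']; M=(camera_model("wrist"),d['R'],d['t'])
print(im[140,215:300:4].max(1), im[230,240:250])
o=im.copy()
for n,x0,roi,z in [("b",[.5,.06,.3],(215,105,300,285),0),("a",[.515,.2,.3],(345,160,425,334),0),("st",[.495,.34,.12],(455,190,565,340),.021)]:
    for thr in (50,60,70):
      try:
        mk=darkmask(im,roi,thr); p,f=hull_fit(M,mk,x0,0.0,z+.026,roi); print(n,thr,p.round(4),round(f,1),cv2.countNonZero(mk))
      except ValueError: print(n,thr,"no")
    outline(o,M,p,0,z+.026,(255,0,0))
    for k in range(5):
        q=proj(M,[*pocket(p,k),.050])[0]; cv2.circle(o,(int(round(q[0])),int(round(q[1]))),2,(0,255,0),-1)
        print(k,np.round(pocket(p,k),4))
cv2.imwrite("pics/w2o.png",cv2.resize(o[90:350,200:580],None,fx=2,fy=2)[:,:,::-1])
for uv in [(256,173),(258,233),(391,203),(389,260),(383,313)]: print(back(M,uv,.05).round(4))
E
python3 fit1.py
```

```text
[193 193 194 193  50  51  49  48  50  58  59  58  61  53  60  48  49  54
  47 141 138 214] [[ 72  71  69]
 [ 64  65  61]
 [152 154 143]
 [169 173 162]
 [157 163 152]
 [184 189 178]
 [190 193 183]
 [190 192 182]
 [189 193 181]
 [192 195 184]]
b 50 no
b 60 [0.5137 0.068  0.2597] 1199.8 7758
b 70 [0.5114 0.068  0.2718] 377.7 8628
0 [0.4526 0.0516]
1 [0.482  0.0598]
2 [0.5114 0.068 ]
3 [0.5408 0.0762]
4 [0.5702 0.0844]
a 50 [0.5283 0.2153 0.3137] 465.1 7558
a 60 [0.5276 0.2145 0.3023] 200.9 7863
a 70 [0.5275 0.2144 0.3037] 183.2 7894
0 [0.4693 0.1962]
1 [0.4984 0.2053]
2 [0.5275 0.2144]
3 [0.5566 0.2235]
4 [0.5857 0.2327]
st 50 [0.5151 0.3461 0.079 ] 734.7 8807
st 60 [0.5151 0.3462 0.0798] 733.2 8814
st 70 [0.5149 0.346  0.0801] 712.8 8844
0 [0.4541 0.3411]
1 [0.4845 0.3435]
2 [0.5149 0.346 ]
3 [0.5453 0.3484]
4 [0.5757 0.3509]
[0.4801 0.0625 0.05  ]
[0.5362 0.0793 0.05  ]
[0.4681 0.1938 0.05  ]
[0.5233 0.2126 0.05  ]
[0.5812 0.2279 0.05  ]
```

View pics/w2o.png

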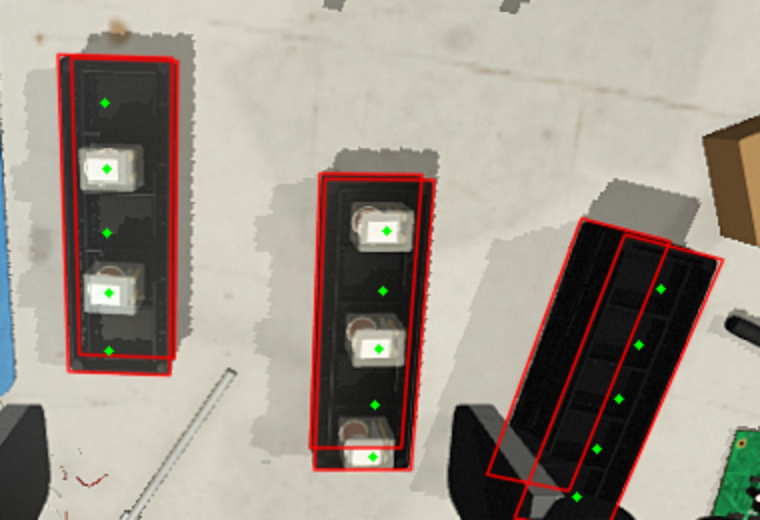

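The overlay's fitted outlines and pocket centres match: tray_b relays are in pockets 1 and 3, tray_a's free pockets are 1 and 3 (0-based). The stack fit is distorted by the finger and needs redoing later. I'll tighten the fit and head for the first relay.

```bash
cat >> h.py <<'E'
from scipy.spatial.transform import Rotation as Ro
def tool():
    s=sensors.state(); y=Ro.from_euler('xyz',s['ee_rot']).as_matrix()[:,1]; p=s['position']
    a=np.arctan2(y[1],y[0])-np.pi/2
    return p,a
def go(x,y,z,a):
    p,b=tool(); d=(np.array([x,y,z])-p)
    print("to go units t",(d/.06).round(2),"wz",round(np.degrees((a-b+np.pi/2)%np.pi-np.pi/2)/6,2))
E
python3 - <<'E'
from h import *
d=np.load("pics/w2.npz"); im=d['im']; M=(camera_model("wrist"),d['R'],d['t'])
for n,x0,roi,z in [("b",[.51,.068,.27],(222,110,296,283),0),("a",[.527,.214,.3],(350,165,420,330),0)]:
    for thr in (80,95,110):
        mk=darkmask(im,roi,thr); p,f=hull_fit(M,mk,x0,0.005,z+.026,roi); print(n,thr,p.round(4),round(f,1),cv2.countNonZero(mk))
    print([np.round(pocket(p,k),4) for k in (1,3)])
    if n=="b": go(*pocket(p,1),.25,p[2])
print(tool())
E
```

```text
b 80 [0.5112 0.0682 0.2751] 210.6 8778
b 95 [0.5112 0.0685 0.2705] 167.2 8917
b 110 [0.511  0.0685 0.2712] 187.8 9015
[array([0.4816, 0.0603]), array([0.5404, 0.0766])]
to go units t [-0.29 -1.24 -2.58] wz -0.37
a 80 [0.5271 0.2141 0.3016] 146.6 7927
a 95 [0.5274 0.214  0.2989] 132.4 7981
a 110 [0.5274 0.2141 0.2998] 150.0 8031
[array([0.4982, 0.205 ]), array([0.5565, 0.2231])]
(array([0.49927332, 0.13474485, 0.40471528]), np.float64(0.3103331514687242))
```

>>> jog_arm(
  motion=[
    {"wx": 0, "wy": 0, "wz": -0.37, "tx": -0.1, "ty": -0.41, "tz": -0.6, "gripper": 1},
    {"wx": 0, "wy": 0, "wz": 0, "tx": -0.1, "ty": -0.41, "tz": -0.6, "gripper": 1},
    {"wx": 0, "wy": 0, "wz": 0, "tx": -0.1, "ty": -0.41, "tz": -0.6, "gripper": 1},
    {"wx": 0, "wy": 0, "wz": 0, "tx": 0, "ty": 0, "tz": -0.5, "gripper": 1},
    {"wx": 0, "wy": 0, "wz": 0, "tx": 0, "ty": 0, "tz": 0, "gripper": 1},
  ],
)

```text
t: 5.78
position: [0.48, 0.0607, 0.2648]
ee_rot: [2.798, 1.566, 3.069]
force: [-0.2, -0.3, 0.8]
gripper_width: 0.0853
```

```bash
cat > fit2.py <<'E'
from h import *
import sys
n=sys.argv[1]
print(tool())
M=model("wrist"); im=grab_frame("wrist"); cv2.imwrite(f"pics/{n}.png",im[:,:,::-1]); np.savez(f"pics/{n}.npz",im=im,R=M[1],t=M[2])
E
python3 fit2.py w3
python3 - <<'E'
from h import *
go(.481,.0605,.204,.271)
E
```

```text
(array([0.48001434, 0.0606891 , 0.26484231]), np.float64(0.2710632072286647))
to go units t [ 0.   -0.01 -1.04] wz -0.01
```

View pics/w3.png

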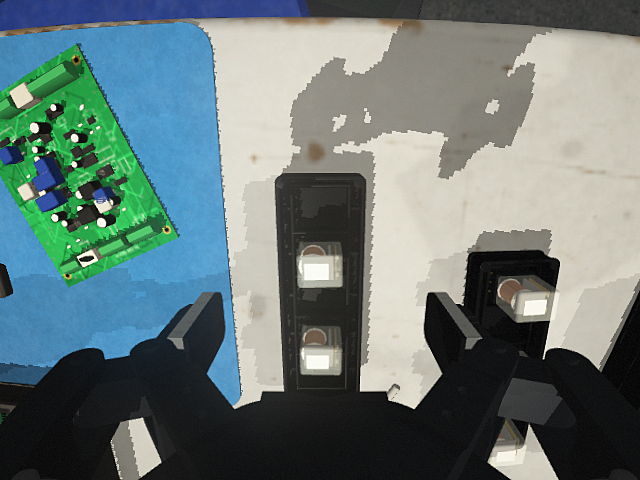

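```bash
python3 - <<'E'
from h import *
d=np.load("pics/w3.npz"); im=d['im'].copy(); M=(camera_model("wrist"),d['R'],d['t'])
a=.271
for c in ((.4816,.0603),(.5404,.0766)):
  for z,col in ((.05,(255,0,0)),(.026,(0,255,0))):
    P=np.array([[sx*.011,sy*.014] for sx,sy in((-1,-1),(1,-1),(1,1),(-1,1))])@np.array([[np.cos(a),np.sin(a)],[-np.sin(a),np.cos(a)]])+c
    q=proj(M,np.c_[P,np.full(4,z)]); print(q.round())
    cv2.polylines(im,[np.round(q*16).astype(np.int32)],True,col,1,cv2.LINE_AA,4)
outline(im,M,(.511,.0685,.271),.005,.026,(255,255,0))
cv2.imwrite("pics/w3c.png",cv2.resize(im[160:400,240:400],None,fx=2.5,fy=2.5,interpolation=cv2.INTER_CUBIC)[:,:,::-1])
E
```

```text
[[296. 252.]
 [297. 288.]
 [344. 288.]
 [345. 252.]]
[[299. 240.]
 [299. 273.]
 [342. 273.]
 [343. 240.]]
[[298. 345.]
 [299. 375.]
 [343. 375.]
 [343. 345.]]
[[301. 325.]
 [301. 353.]
 [341. 353.]
 [341. 325.]]
```

View pics/w3c.png

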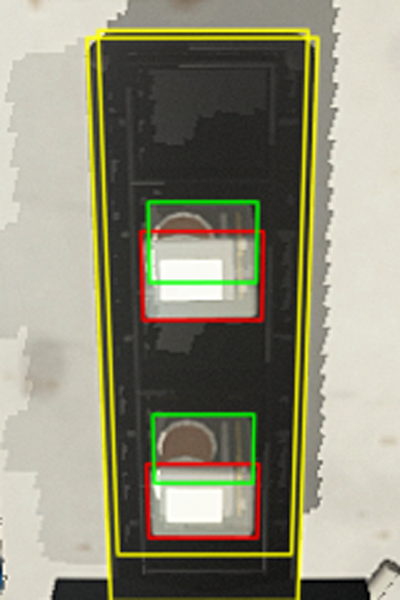

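The zoomed overlay shows the predicted relay boxes sitting on both relays within about 1 mm. I'll go down, grip and lift.

>>> jog_arm(
  motion=[
    {"wx": 0, "wy": 0, "wz": 0, "tx": 0.02, "ty": 0, "tz": -0.5, "gripper": 1},
    {"wx": 0, "wy": 0, "wz": 0, "tx": 0, "ty": 0, "tz": -0.4, "gripper": 0.7},
    {"wx": 0, "wy": 0, "wz": 0, "tx": 0, "ty": 0, "tz": -0.13, "gripper": 0.6},
    {"wx": 0, "wy": 0, "wz": 0, "tx": 0, "ty": 0, "tz": 0, "gripper": 0.15},
    {"wx": 0, "wy": 0, "wz": 0, "tx": 0, "ty": 0, "tz": 0, "gripper": 0},
    {"wx": 0, "wy": 0, "wz": 0, "tx": 0, "ty": 0, "tz": 0, "gripper": 0},
    {"wx": 0, "wy": 0, "wz": 0, "tx": 0, "ty": 0, "tz": 0, "gripper": 0},
    {"wx": 0, "wy": 0, "wz": 0, "tx": 0, "ty": 0, "tz": 0, "gripper": 0},
  ],
  squeeze=35,
)

```text
t: 6.82
position: [0.4832, 0.061, 0.2062]
ee_rot: [-0.18, 1.568, 0.092]
force: [-0.4, 0.1, 5.9]
gripper_width: 0.0271
```

```bash
python3 - <<'E'
from h import *
s=sensors.state(); print(tool(),s['force'],s['moment'],s['gripper_width'])
M=model("side"); im=grab_frame("side"); cv2.imwrite("pics/s2.png",cv2.resize(im[180:330,260:460],None,fx=3.5,fy=3.5,interpolation=cv2.INTER_CUBIC)[:,:,::-1])
E
```

```text
(array([0.48322899, 0.06097701, 0.20618596]), np.float64(0.2720373563249998)) [-0.39360861  0.09233899  5.91647141] [0.13274595 0.03499825 0.03134876] 0.027134703371316037
```

View pics/s2.png

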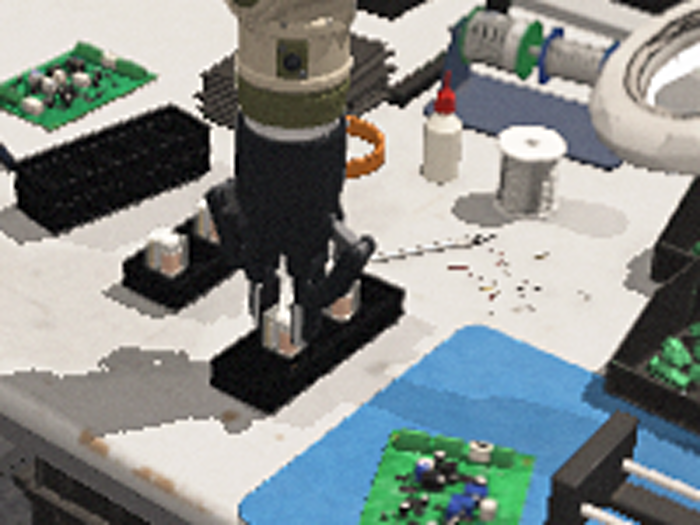

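The side crop shows both pads on the relay, above the rim, with everything upright. The force is small (6 N), so I lift.

>>> jog_arm(
  motion=[
    {"wx": 0, "wy": 0, "wz": 0, "tx": 0, "ty": 0, "tz": 0.1, "gripper": 0},
    {"wx": 0, "wy": 0, "wz": 0, "tx": 0, "ty": 0, "tz": 0.3, "gripper": 0},
    {"wx": 0, "wy": 0, "wz": 0, "tx": 0, "ty": 0, "tz": 0.5, "gripper": 0},
    {"wx": 0, "wy": 0, "wz": 0, "tx": 0, "ty": 0, "tz": 0.6, "gripper": 0},
    {"wx": 0, "wy": 0, "wz": 0, "tx": 0, "ty": 0, "tz": 0, "gripper": 0},
  ],
)

```text
t: 7.5
position: [0.4836, 0.0609, 0.2978]
ee_rot: [-0.307, 1.565, -0.035]
force: [0.3, 0.2, -1.1]
gripper_width: 0.0273
```

```bash
python3 - <<'E'
from h import *
s=sensors.state(); print(tool(),s['force'],s['gripper_width'])
go(.4982,.205,.30,.30)
E
```

```text
(array([0.48361479, 0.060895  , 0.29781934]), np.float64(0.271976836851044)) [ 0.28227113  0.20419726 -1.14871898] 0.027313717461504454
to go units t [0.24 2.4  0.04] wz 0.27
```

>>> jog_arm(
  motion=[
    {"wx": 0, "wy": 0, "wz": 0.14, "tx": 0.05, "ty": 0.4, "tz": 0, "gripper": 0},
    {"wx": 0, "wy": 0, "wz": 0.13, "tx": 0.07, "ty": 0.6, "tz": 0, "gripper": 0},
    {"wx": 0, "wy": 0, "wz": 0, "tx": 0.07, "ty": 0.6, "tz": 0, "gripper": 0},
    {"wx": 0, "wy": 0, "wz": 0, "tx": 0.05, "ty": 0.5, "tz": -0.1, "gripper": 0},
    {"wx": 0, "wy": 0, "wz": 0, "tx": 0.03, "ty": 0.31, "tz": -0.2, "gripper": 0},
    {"wx": 0, "wy": 0, "wz": 0, "tx": 0, "ty": 0, "tz": -0.2, "gripper": 0},
    {"wx": 0, "wy": 0, "wz": 0, "tx": 0, "ty": 0, "tz": 0, "gripper": 0},
  ],
)

```text
t: 8.38
position: [0.4977, 0.2048, 0.2629]
ee_rot: [-3.122, 1.567, -2.822]
force: [0.1, 0.2, 0.3]
gripper_width: 0.0269
```

```bash
python3 fit2.py w4; cat > ov.py <<'E'
from h import *
import sys
n,x0,x1,y0,y1=sys.argv[1],*map(int,sys.argv[2:6])
d=np.load(f"pics/{n}.npz"); im=d['im'].copy(); M=(camera_model("wrist"),d['R'],d['t'])
A=(.5274,.2141,.30); B=(.511,.0685,.271)
def box(c,a,hx,hy,z,col):
    P=np.array([[sx*hx,sy*hy] for sx,sy in((-1,-1),(1,-1),(1,1),(-1,1))])@np.array([[np.cos(a),np.sin(a)],[-np.sin(a),np.cos(a)]])+c
    q=proj(M,np.c_[P,np.full(4,z)]); cv2.polylines(im,[np.round(q*16).astype(np.int32)],True,col,1,cv2.LINE_AA,4)
for T in (A,B):
    outline(im,M,T,.005,.026,(255,255,0))
    for k in range(5): box(pocket(T,k),T[2],.014,.017,.02,(0,255,0)); 
    for k in ((0,2,4) if T is A else (3,)): box(pocket(T,k),T[2],.011,.014,.05,(255,0,0))
p,a=tool(); c=p[:2]-.0016*np.array([np.cos(a),np.sin(a)])
for dz in (.092-.05+.05-.092,): pass
zt=.05+(p[2]-.206)
box(c,a,.011,.014,zt,(255,0,255)); box(c,a,.011,.014,zt-.042,(255,0,255))
cr=im[y0:y1,x0:x1]; s=min(800/cr.shape[1],600/cr.shape[0]); cv2.imwrite(f"pics/{n}c.png",cv2.resize(cr,None,fx=s,fy=s,interpolation=cv2.INTER_CUBIC)[:,:,::-1])
E
python3 ov.py w4 180 480 140 400
```

```text
(array([0.49770354, 0.20480096, 0.26293581]), np.float64(0.2998077976571005))
```

View pics/w4c.png

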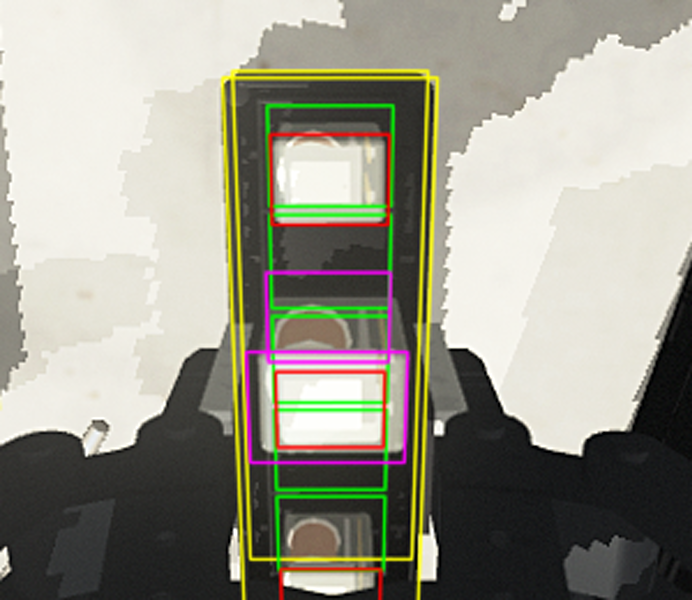

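The relay hangs upright over pocket 1. Its cover sits about 2.5 mm short of the pocket centre along the tray, so I correct for that and lower part way.

>>> jog_arm(
  motion=[
    {"wx": 0, "wy": 0, "wz": 0, "tx": 0.04, "ty": 0, "tz": -0.2, "gripper": 0},
    {"wx": 0, "wy": 0, "wz": 0, "tx": 0, "ty": 0, "tz": -0.25, "gripper": 0},
    {"wx": 0, "wy": 0, "wz": 0, "tx": 0, "ty": 0, "tz": -0.2, "gripper": 0},
    {"wx": 0, "wy": 0, "wz": 0, "tx": 0, "ty": 0, "tz": -0.15, "gripper": 0},
    {"wx": 0, "wy": 0, "wz": 0, "tx": 0, "ty": 0, "tz": 0, "gripper": 0},
  ],
)

```text
t: 9.05
position: [0.5006, 0.2054, 0.2159]
ee_rot: [3.038, 1.569, -2.945]
force: [0.6, 0.4, 0.5]
gripper_width: 0.0269
```

>>> jog_arm(
  motion=[
    {"wx": 0, "wy": 0, "wz": 0, "tx": 0, "ty": 0, "tz": -0.06, "gripper": 0},
    {"wx": 0, "wy": 0, "wz": 0, "tx": 0, "ty": 0, "tz": -0.06, "gripper": 0},
    {"wx": 0, "wy": 0, "wz": 0, "tx": 0, "ty": 0, "tz": -0.04, "gripper": 0},
    {"wx": 0, "wy": 0, "wz": 0, "tx": 0, "ty": 0, "tz": 0, "gripper": 0},
  ],
)

```text
t: 9.55
position: [0.501, 0.2055, 0.2072]
ee_rot: [2.776, 1.571, 3.076]
force: [-0.5, 0.5, -0.4]
gripper_width: 0.0273
```

>>> jog_arm(
  motion=[
    {"wx": 0, "wy": 0, "wz": 0, "tx": 0, "ty": 0, "tz": -0.02, "gripper": 0},
    {"wx": 0, "wy": 0, "wz": 0, "tx": 0, "ty": 0, "tz": -0.02, "gripper": 0},
    {"wx": 0, "wy": 0, "wz": 0, "tx": 0, "ty": 0, "tz": 0, "gripper": 0},
  ],
)

```text
t: 9.93
position: [0.5012, 0.2056, 0.2062]
ee_rot: [-0.059, 1.57, 0.241]
force: [-3.0, -0.1, 8.2]
gripper_width: 0.027
```

>>> jog_arm(
  motion=[
    {"wx": 0, "wy": 0, "wz": 0, "tx": 0, "ty": 0, "tz": 0, "gripper": 0.45},
    {"wx": 0, "wy": 0, "wz": 0, "tx": 0, "ty": 0, "tz": 0, "gripper": 0.6},
    {"wx": 0, "wy": 0, "wz": 0, "tx": 0, "ty": 0, "tz": 0.2, "gripper": 0.7},
    {"wx": 0, "wy": 0, "wz": 0, "tx": 0, "ty": 0, "tz": 0.5, "gripper": 1},
    {"wx": 0, "wy": 0, "wz": 0, "tx": 0, "ty": 0, "tz": 0.5, "gripper": 1},
    {"wx": 0, "wy": 0, "wz": 0, "tx": 0, "ty": 0, "tz": 0.2, "gripper": 1},
    {"wx": 0, "wy": 0, "wz": 0, "tx": 0, "ty": 0, "tz": 0, "gripper": 1},
  ],
)

```text
t: 10.8
position: [0.5014, 0.2056, 0.2898]
ee_rot: [-0.017, 1.569, 0.283]
force: [-0.7, 0.2, -0.2]
gripper_width: 0.0853
```

```bash
python3 fit2.py w5; python3 - <<'E'
from h import *
s=sensors.state(); print(s['force'],s['gripper_width'])
M=model("wrist")
print([(np.round(b['uv']),back(M,b['uv'],.05).round(4),round(b['conf'],2)) for b in boxes_of("relay_1_mid","wrist")])
go(.5404,.0766,.265,.271)
E
```

```text
(array([0.50140526, 0.2056344 , 0.2897749 ]), np.float64(0.3002626112344233))
[-0.34504089  0.59624993 -0.80050802] 0.08552469920204629
[(array([327., 198.]), array([0.4658, 0.1977, 0.05  ]), 0.72), (array([320., 354.]), array([0.5741, 0.2261, 0.05  ]), 0.31)]
to go units t [ 0.66 -2.15 -0.38] wz -0.28
```

```bash
cat > lab.py <<'E'
from h import *
import sys
d=np.load(f"pics/{sys.argv[1]}.npz"); im=d['im']; M=(camera_model("wrist"),d['R'],d['t'])
A=(.5274,.2141,.30)
m=(im.min(2)>240).astype(np.uint8)
n,_,st,c=cv2.connectedComponentsWithStats(m)
a=A[2]; R=np.array([[np.cos(a),np.sin(a)],[-np.sin(a),np.cos(a)]])
for i in range(1,n):
    if st[i,4]>60:
        q=back(M,c[i],.05)[:2]; l=(R@(q-A[:2]))*1000
        if abs(l[1])<28 and abs(l[0])<90: print(c[i].round(),st[i,2:5],"in tray frame mm",l.round(1))
E
python3 lab.py w5
```

```text
[319. 201.] [ 23  16 343] in tray frame mm [-60.3  -2.3]
[321. 250.] [ 23  15 332] in tray frame mm [-28.4  -1.6]
[320. 290.] [ 22  14 286] in tray frame mm [-0.1 -2.2]
[320. 370.] [ 33  17 353] in tray frame mm [63.6 -2.3]
```

The label centroids put the placed relay at -28 mm (pocket centre -30.5, ±3 mm play). Its label is the same apparent size as its neighbours', so it is seated. On to the second relay.

>>> jog_arm(
  motion=[
    {"wx": 0, "wy": 0, "wz": -0.14, "tx": 0.15, "ty": -0.4, "tz": 0, "gripper": 1},
    {"wx": 0, "wy": 0, "wz": -0.14, "tx": 0.2, "ty": -0.65, "tz": 0, "gripper": 1},
    {"wx": 0, "wy": 0, "wz": 0, "tx": 0.2, "ty": -0.65, "tz": 0, "gripper": 1},
    {"wx": 0, "wy": 0, "wz": 0, "tx": 0.11, "ty": -0.44, "tz": 0, "gripper": 1},
    {"wx": 0, "wy": 0, "wz": 0, "tx": 0, "ty": 0, "tz": -0.4, "gripper": 1},
    {"wx": 0, "wy": 0, "wz": 0, "tx": 0, "ty": 0, "tz": 0, "gripper": 1},
  ],
)

```text
t: 11.65
position: [0.5392, 0.0767, 0.262]
ee_rot: [2.843, 1.564, 3.113]
force: [-0.2, -0.3, 0.3]
gripper_width: 0.0854
```

```bash
python3 - <<'E'
from h import *
print(tool())
go(.541,.077,.206,.271)
E
```

```text
(array([0.5392244 , 0.07668293, 0.26204764]), np.float64(0.26999110317718333))
to go units t [ 0.03  0.01 -0.93] wz 0.01
```

>>> jog_arm(
  motion=[
    {"wx": 0, "wy": 0, "wz": 0, "tx": 0, "ty": 0, "tz": -0.4, "gripper": 1},
    {"wx": 0, "wy": 0, "wz": 0, "tx": 0, "ty": 0, "tz": -0.35, "gripper": 0.7},
    {"wx": 0, "wy": 0, "wz": 0, "tx": 0, "ty": 0, "tz": -0.16, "gripper": 0.6},
    {"wx": 0, "wy": 0, "wz": 0, "tx": 0, "ty": 0, "tz": 0, "gripper": 0.15},
    {"wx": 0, "wy": 0, "wz": 0, "tx": 0, "ty": 0, "tz": 0, "gripper": 0},
    {"wx": 0, "wy": 0, "wz": 0, "tx": 0, "ty": 0, "tz": 0, "gripper": 0},
    {"wx": 0, "wy": 0, "wz": 0, "tx": 0, "ty": 0, "tz": 0, "gripper": 0},
    {"wx": 0, "wy": 0, "wz": 0, "tx": 0, "ty": 0, "tz": 0, "gripper": 0},
  ],
  squeeze=35,
)

```text
t: 12.65
position: [0.5408, 0.0771, 0.2107]
ee_rot: [-0.069, 1.57, 0.202]
force: [-0.7, 0.3, 1.2]
gripper_width: 0.027
```

>>> jog_arm(
  motion=[
    {"wx": 0, "wy": 0, "wz": 0, "tx": 0, "ty": 0, "tz": 0.1, "gripper": 0},
    {"wx": 0, "wy": 0, "wz": 0, "tx": 0, "ty": 0, "tz": 0.3, "gripper": 0},
    {"wx": 0, "wy": 0, "wz": 0, "tx": 0, "ty": 0, "tz": 0.5, "gripper": 0},
    {"wx": 0, "wy": 0, "wz": 0, "tx": 0, "ty": 0, "tz": 0.6, "gripper": 0},
    {"wx": 0, "wy": 0, "wz": 0, "tx": 0, "ty": 0, "tz": 0, "gripper": 0},
  ],
)

```text
t: 13.28
position: [0.542, 0.0772, 0.3038]
ee_rot: [-0.256, 1.564, 0.015]
force: [0.2, 0.5, 0.2]
gripper_width: 0.027
```

```bash
python3 - <<'E'
from h import *
s=sensors.state(); print(tool(),s['force'],s['gripper_width'])
go(.5565,.2231,.26,.30)
E
```

```text
(array([0.54196517, 0.07715562, 0.30380777]), np.float64(0.2709322416873976)) [0.15127494 0.50447962 0.15321607] 0.026969277456565285
to go units t [ 0.24  2.43 -0.73] wz 0.28
```

>>> jog_arm(
  motion=[
    {"wx": 0, "wy": 0, "wz": 0.14, "tx": 0.05, "ty": 0.4, "tz": 0, "gripper": 0},
    {"wx": 0, "wy": 0, "wz": 0.14, "tx": 0.06, "ty": 0.6, "tz": 0, "gripper": 0},
    {"wx": 0, "wy": 0, "wz": 0, "tx": 0.06, "ty": 0.6, "tz": 0, "gripper": 0},
    {"wx": 0, "wy": 0, "wz": 0, "tx": 0.04, "ty": 0.5, "tz": 0, "gripper": 0},
    {"wx": 0, "wy": 0, "wz": 0, "tx": 0.02, "ty": 0.33, "tz": -0.2, "gripper": 0},
    {"wx": 0, "wy": 0, "wz": 0, "tx": 0, "ty": 0, "tz": -0.25, "gripper": 0},
    {"wx": 0, "wy": 0, "wz": 0, "tx": 0, "ty": 0, "tz": -0.25, "gripper": 0},
    {"wx": 0, "wy": 0, "wz": 0, "tx": 0, "ty": 0, "tz": 0, "gripper": 0},
  ],
)

```text
t: 14.28
position: [0.5536, 0.2218, 0.256]
ee_rot: [3.114, 1.566, -2.87]
force: [-0.1, -0.4, -0.0]
gripper_width: 0.0269
```

```bash
python3 fit2.py w6; sed -i 's/st\[i,4\]>60/st[i,4]>40/' lab.py; python3 lab.py w6; python3 - <<'E'
from h import *
go(.5565,.2231,.2107,.30)
d=np.load("pics/w6.npz"); im=d['im']; M=(camera_model("wrist"),d['R'],d['t'])
p,a=tool(); zt=.05+p[2]-.2107
m=(im.min(2)>240).astype(np.uint8); n,_,st,c=cv2.connectedComponentsWithStats(m)
for i in range(1,n):
    if 200<st[i,4]<6000 and 250<c[i][0]<400:
        q=back(M,c[i],zt)[:2]-[.5274,.2141]; print(c[i],st[i,2:5],"held label, tray frame",(q[0]*np.cos(.3)+q[1]*np.sin(.3))*1e3,(-q[0]*np.sin(.3)+q[1]*np.cos(.3))*1e3)
E
```

```text
(array([0.55359301, 0.22177923, 0.25603506]), np.float64(0.2989391295426471))
[318. 105.] [ 29  22 615] in tray frame mm [-60.6  -2.2]
[326. 169.] [ 16  16 147] in tray frame mm [-29.3   1.5]
[320. 320.] [ 36  33 949] in tray frame mm [56.2 -1.7]
[322. 340.] [ 43   5 168] in tray frame mm [69.1 -1. ]
to go units t [ 0.04  0.02 -0.77] wz 0.01
[318.01138211 104.85853659] [ 29  22 615] held label, tray frame -55.9355804900411 -1.503425991024654
[320.14646997 320.00948367] [ 36  33 949] held label, tray frame 30.04590925663326 -1.1221414311458093
```

>>> jog_arm(
  motion=[
    {"wx": 0, "wy": 0, "wz": 0, "tx": 0, "ty": 0, "tz": -0.2, "gripper": 0},
    {"wx": 0, "wy": 0, "wz": 0, "tx": 0, "ty": 0, "tz": -0.2, "gripper": 0},
    {"wx": 0, "wy": 0, "wz": 0, "tx": 0, "ty": 0, "tz": -0.15, "gripper": 0},
    {"wx": 0, "wy": 0, "wz": 0, "tx": 0, "ty": 0, "tz": -0.1, "gripper": 0},
    {"wx": 0, "wy": 0, "wz": 0, "tx": 0, "ty": 0, "tz": 0, "gripper": 0},
  ],
)

```text
t: 14.95
position: [0.5542, 0.2229, 0.2187]
ee_rot: [3.018, 1.57, -2.965]
force: [0.3, 0.2, -0.1]
gripper_width: 0.0268
```

>>> jog_arm(
  motion=[
    {"wx": 0, "wy": 0, "wz": 0, "tx": 0, "ty": 0, "tz": -0.03, "gripper": 0},
    {"wx": 0, "wy": 0, "wz": 0, "tx": 0, "ty": 0, "tz": -0.03, "gripper": 0},
    {"wx": 0, "wy": 0, "wz": 0, "tx": 0, "ty": 0, "tz": -0.02, "gripper": 0},
    {"wx": 0, "wy": 0, "wz": 0, "tx": 0, "ty": 0, "tz": 0, "gripper": 0},
  ],
)

```text
t: 15.45
position: [0.5545, 0.2229, 0.2145]
ee_rot: [1.989, 1.571, 2.29]
force: [-0.2, 0.0, -0.8]
gripper_width: 0.0268
```

>>> jog_arm(
  motion=[
    {"wx": 0, "wy": 0, "wz": 0, "tx": 0, "ty": 0, "tz": -0.03, "gripper": 0},
    {"wx": 0, "wy": 0, "wz": 0, "tx": 0, "ty": 0, "tz": -0.03, "gripper": 0},
    {"wx": 0, "wy": 0, "wz": 0, "tx": 0, "ty": 0, "tz": -0.02, "gripper": 0},
    {"wx": 0, "wy": 0, "wz": 0, "tx": 0, "ty": 0, "tz": 0, "gripper": 0},
  ],
)

```text
t: 15.95
position: [0.5545, 0.2229, 0.2106]
ee_rot: [0.021, 1.57, 0.321]
force: [-2.7, -1.4, 5.5]
gripper_width: 0.0271
```

Contact comes exactly at the seated height (0.2106). Release, lift and check.

>>> jog_arm(
  motion=[
    {"wx": 0, "wy": 0, "wz": 0, "tx": 0, "ty": 0, "tz": 0, "gripper": 0.45},
    {"wx": 0, "wy": 0, "wz": 0, "tx": 0, "ty": 0, "tz": 0, "gripper": 0.6},
    {"wx": 0, "wy": 0, "wz": 0, "tx": 0, "ty": 0, "tz": 0.2, "gripper": 0.7},
    {"wx": 0, "wy": 0, "wz": 0, "tx": 0, "ty": 0, "tz": 0.5, "gripper": 1},
    {"wx": 0, "wy": 0, "wz": 0, "tx": -0.2, "ty": 0.3, "tz": 0.8, "gripper": 1},
    {"wx": 0, "wy": 0, "wz": -0.5, "tx": -0.4, "ty": 0.6, "tz": 0.8, "gripper": 1},
    {"wx": 0, "wy": 0, "wz": -0.5, "tx": -0.4, "ty": 0.6, "tz": 0.6, "gripper": 1},
    {"wx": 0, "wy": 0, "wz": -0.5, "tx": -0.2, "ty": 0.4, "tz": 0, "gripper": 1},
    {"wx": 0, "wy": 0, "wz": 0, "tx": 0, "ty": 0, "tz": 0, "gripper": 1},
  ],
)

```text
t: 17.08
position: [0.4823, 0.3373, 0.3836]
ee_rot: [0.408, 1.569, 0.554]
force: [0.2, 0.0, 0.2]
gripper_width: 0.0854
```

```bash
python3 fit2.py w7; python3 lab.py w7
```

```text
(array([0.48228056, 0.33726685, 0.38357849]), np.float64(0.14652007490683228))
```

View pics/w7.png

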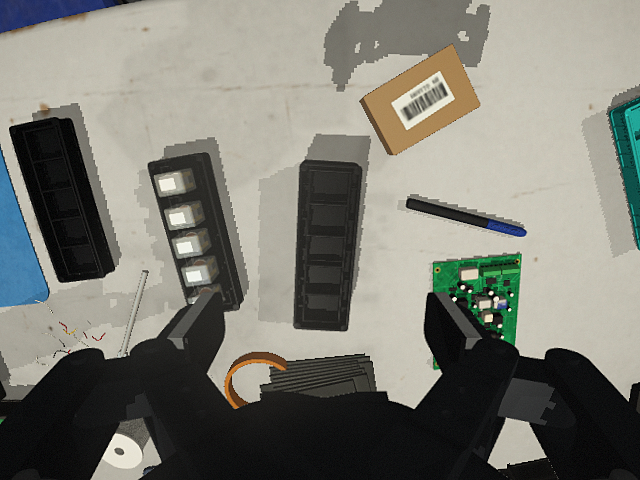

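The view shows tray_a full with five upright relays, an empty tray_b at (62,200), and the stack clear at (328,245). I fit the stack and tray_b.

```bash
python3 - <<'E'
from h import *
d=np.load("pics/w7.npz"); im=d['im']; M=(camera_model("wrist"),d['R'],d['t'])
# seed stack yaw
for n,x0,roi,z0,z1 in [("st",[.51,.34,.12],(287,152,368,338),.005,.047),("b",[.511,.0685,.271],(5,108,120,290),.005,.026)]:
    for thr in (60,80,95,110):
        mk=darkmask(im,roi,thr); p,f=hull_fit(M,mk,x0,z0,z1,roi); print(n,thr,p.round(4),round(f,1),cv2.countNonZero(mk))
p,a=tool(); go(.511,.0685,.26,.271)
E
```

```text
st 60 [0.5146 0.3444 0.0853] 210.1 9983
st 80 [0.5145 0.3444 0.0866] 179.6 10107
st 95 [0.5143 0.3445 0.0867] 202.4 10167
st 110 [0.5144 0.3445 0.0837] 262.4 10297
b 60 [0.5114 0.0677 0.2732] 206.0 10304
b 80 [0.5114 0.0677 0.2732] 234.7 10370
b 95 [0.5115 0.0678 0.275 ] 248.2 10409
b 110 [0.5114 0.068  0.2763] 286.3 10488
to go units t [ 0.47 -4.46 -2.05] wz 1.2
```

>>> jog_arm(
  motion=[
    {"wx": 0, "wy": 0, "wz": 0.2, "tx": 0, "ty": -0.4, "tz": 0, "gripper": 1},
    {"wx": 0, "wy": 0, "wz": 0.3, "tx": 0, "ty": -0.7, "tz": 0, "gripper": 1},
    {"wx": 0, "wy": 0, "wz": 0.3, "tx": 0, "ty": -0.8, "tz": 0, "gripper": 1},
    {"wx": 0, "wy": 0, "wz": 0.3, "tx": 0, "ty": -0.8, "tz": 0, "gripper": 1},
    {"wx": 0, "wy": 0, "wz": 0.3, "tx": 0, "ty": -0.8, "tz": -0.1, "gripper": 1},
    {"wx": 0, "wy": 0, "wz": 0.2, "tx": 0, "ty": -0.7, "tz": -0.15, "gripper": 1},
    {"wx": 0, "wy": 0, "wz": 0.19, "tx": -0.02, "ty": -0.5, "tz": -0.1, "gripper": 1},
    {"wx": 0, "wy": 0, "wz": 0, "tx": 0, "ty": 0, "tz": 0, "gripper": 1},
    {"wx": 0, "wy": 0, "wz": 0, "tx": 0, "ty": 0, "tz": 0, "gripper": 1},
  ],
)

```text
t: 18.25
position: [0.4821, 0.0534, 0.3611]
ee_rot: [2.025, 1.57, 2.355]
force: [-0.0, 0.7, -0.2]
gripper_width: 0.0852
```

```bash
python3 fit2.py w8;  python3 - <<'E'
from h import *
d=np.load("pics/w8.npz"); im=d['im']; M=(camera_model("wrist"),d['R'],d['t'])
q=proj(M,[[.511+sx*.08*.963,.068+sx*.08*.27,.026] for sx in (-1,1)]); print(q.round())
r=q.mean(0); roi=(int(r[0]-40),int(q[:,1].min()-14),int(r[0]+42),int(q[:,1].max()+16)); print(roi)
for thr in (60,80,95):
    mk=darkmask(im,roi,thr); p,f=hull_fit(M,mk,[.511,.068,.273],.005,.026,roi); print(thr,p.round(4),round(f,1),cv2.countNonZero(mk))
go(p[0],p[1],.26,p[2])
E
```

```text
(array([0.48212687, 0.05337141, 0.36113531]), np.float64(0.32935982172229505))
[[333. 166.]
 [323. 328.]]
(287, 152, 369, 343)
60 [0.5116 0.0688 0.2744] 292.5 9889
80 [0.5112 0.0687 0.2759] 169.1 10115
95 [0.5113 0.0687 0.2751] 170.8 10145
to go units t [ 0.49  0.25 -1.69] wz -0.53
```

>>> jog_arm(
  motion=[
    {"wx": 0, "wy": 0, "wz": -0.2, "tx": 0.2, "ty": 0.1, "tz": -0.3, "gripper": 1},
    {"wx": 0, "wy": 0, "wz": -0.2, "tx": 0.2, "ty": 0.1, "tz": -0.6, "gripper": 1},
    {"wx": 0, "wy": 0, "wz": -0.13, "tx": 0.08, "ty": 0.05, "tz": -0.6, "gripper": 1},
    {"wx": 0, "wy": 0, "wz": 0, "tx": 0, "ty": 0, "tz": -0.6, "gripper": 1},
    {"wx": 0, "wy": 0, "wz": 0, "tx": 0, "ty": 0, "tz": -0.3, "gripper": 1},
    {"wx": 0, "wy": 0, "wz": 0, "tx": 0, "ty": 0, "tz": 0, "gripper": 1},
  ],
)

```text
t: 19.05
position: [0.5101, 0.0698, 0.2158]
ee_rot: [2.795, 1.567, 3.071]
force: [0.0, -0.1, -0.5]
gripper_width: 0.0853
```

```bash
python3 - <<'E'
from h import *
print(tool()); go(.5113,.0687,.181,.275)
E
```

```text
(array([0.51010112, 0.06981714, 0.21581828]), np.float64(0.2769268801588691))
to go units t [ 0.02 -0.02 -0.58] wz -0.02
```

>>> jog_arm(
  motion=[
    {"wx": 0, "wy": 0, "wz": -0.02, "tx": 0, "ty": -0.02, "tz": -0.3, "gripper": 1},
    {"wx": 0, "wy": 0, "wz": 0, "tx": 0, "ty": 0, "tz": -0.27, "gripper": 1},
    {"wx": 0, "wy": 0, "wz": 0, "tx": 0, "ty": 0, "tz": 0, "gripper": 1},
    {"wx": 0, "wy": 0, "wz": 0, "tx": 0, "ty": 0, "tz": 0, "gripper": 1},
  ],
)

```text
t: 19.55
position: [0.5115, 0.0679, 0.1842]
ee_rot: [-0.229, 1.569, 0.045]
force: [0.2, -0.4, 0.2]
gripper_width: 0.0852
```

>>> jog_arm(
  motion=[
    {"wx": 0, "wy": 0, "wz": 0, "tx": 0, "ty": 0, "tz": 0, "gripper": 0.75},
    {"wx": 0, "wy": 0, "wz": 0, "tx": 0, "ty": 0, "tz": 0, "gripper": 0.65},
    {"wx": 0, "wy": 0, "wz": 0, "tx": 0, "ty": 0, "tz": 0, "gripper": 0.5},
    {"wx": 0, "wy": 0, "wz": 0, "tx": 0, "ty": 0, "tz": 0, "gripper": 0.4},
    {"wx": 0, "wy": 0, "wz": 0, "tx": 0, "ty": 0, "tz": 0, "gripper": 0.4},
  ],
  squeeze=50,
)

```text
t: 20.18
position: [0.5113, 0.0676, 0.1841]
ee_rot: [-0.185, 1.569, 0.088]
force: [-1.5, 1.0, 5.3]
gripper_width: 0.0541
```

>>> jog_arm(
  motion=[
    {"wx": 0, "wy": 0, "wz": 0, "tx": 0, "ty": 0, "tz": 0.1, "gripper": 0.4},
    {"wx": 0, "wy": 0, "wz": 0, "tx": 0, "ty": 0, "tz": 0.3, "gripper": 0.4},
    {"wx": 0, "wy": 0, "wz": 0, "tx": 0, "ty": 0, "tz": 0.5, "gripper": 0.4},
    {"wx": 0, "wy": 0, "wz": 0, "tx": 0, "ty": 0, "tz": 0.6, "gripper": 0.4},
    {"wx": 0, "wy": 0, "wz": 0, "tx": 0, "ty": 0, "tz": 0.4, "gripper": 0.4},
    {"wx": 0, "wy": 0, "wz": 0, "tx": 0, "ty": 0, "tz": 0, "gripper": 0.4},
  ],
)

```text
t: 20.92
position: [0.5117, 0.0675, 0.2989]
ee_rot: [-0.276, 1.567, -0.003]
force: [0.5, -0.5, -0.9]
gripper_width: 0.0547
```

```bash
python3 fit2.py w9; python3 - <<'E'
from h import *
s=sensors.state(); print(s['force'],s['gripper_width'])
p,a=tool()
d=np.load("pics/w9.npz"); im=d['im'].copy(); M=(camera_model("wrist"),d['R'],d['t'])
z=p[2]-.1841
outline(im,M,(p[0],p[1],a),z+.005,z+.026,(255,255,0))
cv2.imwrite("pics/w9c.png",im[:,:,::-1])
go(.5144,.3444,.29,.0865)
E
```

```text
(array([0.51166551, 0.0675234 , 0.29890542]), np.float64(0.2729500429550993))
[ 0.3847131   0.19319365 -0.94350544] 0.0546174396267141
to go units t [ 0.06  4.61 -0.12] wz -1.78
```

View pics/w9c.png

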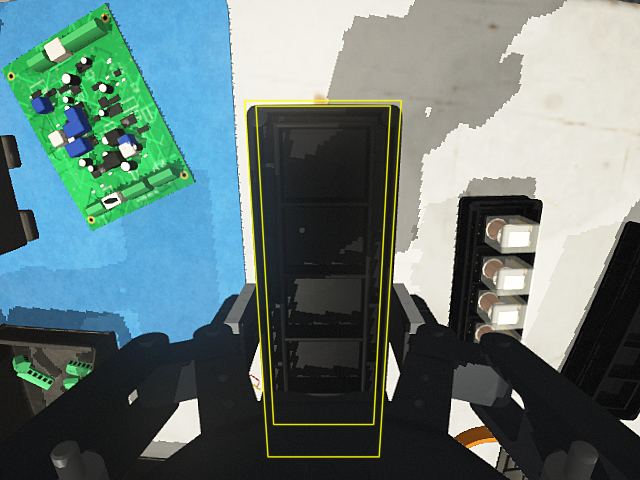

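The picture shows the empty tray held level, with the overlay on its sides within 1 mm and the near end about 1.5 mm off, the same bias as in the earlier fits. I carry it over the stack.

>>> jog_arm(
  motion=[
    {"wx": 0, "wy": 0, "wz": -0.08, "tx": 0, "ty": 0.2, "tz": 0, "gripper": 0.4},
    {"wx": 0, "wy": 0, "wz": -0.15, "tx": 0, "ty": 0.35, "tz": 0, "gripper": 0.4},
    {"wx": 0, "wy": 0, "wz": -0.2, "tx": 0, "ty": 0.45, "tz": 0, "gripper": 0.4},
    {"wx": 0, "wy": 0, "wz": -0.2, "tx": 0.01, "ty": 0.5, "tz": 0, "gripper": 0.4},
    {"wx": 0, "wy": 0, "wz": -0.2, "tx": 0.01, "ty": 0.5, "tz": 0, "gripper": 0.4},
    {"wx": 0, "wy": 0, "wz": -0.2, "tx": 0.01, "ty": 0.5, "tz": 0, "gripper": 0.4},
    {"wx": 0, "wy": 0, "wz": -0.2, "tx": 0.01, "ty": 0.5, "tz": 0, "gripper": 0.4},
    {"wx": 0, "wy": 0, "wz": -0.2, "tx": 0.01, "ty": 0.5, "tz": 0, "gripper": 0.4},
    {"wx": 0, "wy": 0, "wz": -0.2, "tx": 0, "ty": 0.45, "tz": 0, "gripper": 0.4},
    {"wx": 0, "wy": 0, "wz": -0.1, "tx": 0, "ty": 0.35, "tz": 0, "gripper": 0.4},
    {"wx": 0, "wy": 0, "wz": -0.05, "tx": 0, "ty": 0.2, "tz": 0, "gripper": 0.4},
    {"wx": 0, "wy": 0, "wz": 0, "tx": 0, "ty": 0.11, "tz": 0, "gripper": 0.4},
    {"wx": 0, "wy": 0, "wz": 0, "tx": 0, "ty": 0, "tz": 0, "gripper": 0.4},
    {"wx": 0, "wy": 0, "wz": 0, "tx": 0, "ty": 0, "tz": 0, "gripper": 0.4},
  ],
)

```text
t: 22.72
position: [0.5139, 0.3436, 0.2969]
ee_rot: [-2.445, 1.57, -2.359]
force: [0.2, -0.1, -1.1]
gripper_width: 0.0546
```

```bash
python3 - <<'E'
from h import *
s=sensors.state(); print(tool(),s['force'],s['gripper_width']);go(.5144,.3444,.2261,.0865)
E
```

```text
(array([0.51390463, 0.34359769, 0.29688361]), np.float64(0.08596015199803975)) [ 0.17511567 -0.10278473 -1.06601989] 0.05461207978487922
to go units t [ 0.01  0.01 -1.18] wz 0.01
```

>>> jog_arm(
  motion=[
    {"wx": 0, "wy": 0, "wz": 0, "tx": 0, "ty": 0.01, "tz": -0.2, "gripper": 0.4},
    {"wx": 0, "wy": 0, "wz": 0, "tx": 0, "ty": 0, "tz": -0.3, "gripper": 0.4},
    {"wx": 0, "wy": 0, "wz": 0, "tx": 0, "ty": 0, "tz": -0.3, "gripper": 0.4},
    {"wx": 0, "wy": 0, "wz": 0, "tx": 0, "ty": 0, "tz": -0.15, "gripper": 0.4},
    {"wx": 0, "wy": 0, "wz": 0, "tx": 0, "ty": 0, "tz": 0, "gripper": 0.4},
    {"wx": 0, "wy": 0, "wz": 0, "tx": 0, "ty": 0, "tz": 0, "gripper": 0.4},
  ],
)

```text
t: 23.48
position: [0.5142, 0.3448, 0.2405]
ee_rot: [0.466, 1.57, 0.552]
force: [-0.1, -0.4, -0.9]
gripper_width: 0.0545
```

```bash
python3 - <<'E'
from h import *
s=sensors.state(); print(tool(),s['force'],s['moment'],s['gripper_width']);go(.5144,.3444,.2261,.0865)
M=model("side"); im=grab_frame("side"); cv2.imwrite("pics/s3.png",cv2.resize(im[170:280,220:370],None,fx=5,fy=5,interpolation=cv2.INTER_CUBIC)[:,:,::-1])
E
```

```text
(array([0.51416703, 0.34481247, 0.24051187]), np.float64(0.08646329152987953)) [-0.06279251 -0.37181372 -0.93457824] [-0.048937    0.02018168  0.00917376] 0.05448720118460732
to go units t [ 0.   -0.01 -0.24] wz 0.0
```

Aligned within 0.5 mm. I lower in small steps and watch the force.

>>> jog_arm(
  motion=[
    {"wx": 0, "wy": 0, "wz": 0, "tx": 0, "ty": 0, "tz": -0.06, "gripper": 0.4},
    {"wx": 0, "wy": 0, "wz": 0, "tx": 0, "ty": 0, "tz": -0.06, "gripper": 0.4},
    {"wx": 0, "wy": 0, "wz": 0, "tx": 0, "ty": 0, "tz": -0.04, "gripper": 0.4},
    {"wx": 0, "wy": 0, "wz": 0, "tx": 0, "ty": 0, "tz": 0, "gripper": 0.4},
    {"wx": 0, "wy": 0, "wz": 0, "tx": 0, "ty": 0, "tz": 0, "gripper": 0.4},
  ],
)

```text
t: 24.15
position: [0.5139, 0.3448, 0.2303]
ee_rot: [1.994, 1.571, 2.081]
force: [0.3, 0.5, -0.3]
gripper_width: 0.0547
```

>>> jog_arm(
  motion=[
    {"wx": 0, "wy": 0, "wz": 0, "tx": 0, "ty": 0, "tz": -0.03, "gripper": 0.4},
    {"wx": 0, "wy": 0, "wz": 0, "tx": 0, "ty": 0, "tz": -0.03, "gripper": 0.4},
    {"wx": 0, "wy": 0, "wz": 0, "tx": 0, "ty": 0, "tz": 0, "gripper": 0.4},
    {"wx": 0, "wy": 0, "wz": 0, "tx": 0, "ty": 0, "tz": 0, "gripper": 0.4},
  ],
)

```text
t: 24.65
position: [0.5139, 0.3448, 0.2267]
ee_rot: [1.635, 1.571, 1.721]
force: [-0.1, 0.7, -1.1]
gripper_width: 0.0547
```

>>> jog_arm(
  motion=[
    {"wx": 0, "wy": 0, "wz": 0, "tx": 0, "ty": 0, "tz": -0.02, "gripper": 0.4},
    {"wx": 0, "wy": 0, "wz": 0, "tx": 0, "ty": 0, "tz": -0.01, "gripper": 0.4},
    {"wx": 0, "wy": 0, "wz": 0, "tx": 0, "ty": 0, "tz": 0, "gripper": 0.4},
    {"wx": 0, "wy": 0, "wz": 0, "tx": 0, "ty": 0, "tz": 0, "gripper": 0.4},
  ],
)

```text
t: 25.15
position: [0.5139, 0.3448, 0.2261]
ee_rot: [0.311, 1.57, 0.398]
force: [-2.1, -0.4, 4.9]
gripper_width: 0.0545
```

Contact came exactly at the nested height (0.2261). Release and retreat to a viewing pose.

>>> jog_arm(
  motion=[
    {"wx": 0, "wy": 0, "wz": 0, "tx": 0, "ty": 0, "tz": 0, "gripper": 0.7},
    {"wx": 0, "wy": 0, "wz": 0, "tx": 0, "ty": 0, "tz": 0, "gripper": 0.85},
    {"wx": 0, "wy": 0, "wz": 0, "tx": 0, "ty": 0, "tz": 0, "gripper": 1},
    {"wx": 0, "wy": 0, "wz": 0, "tx": 0, "ty": 0, "tz": 0.3, "gripper": 1},
    {"wx": 0, "wy": 0, "wz": 0, "tx": 0, "ty": 0, "tz": 0.6, "gripper": 1},
    {"wx": 0, "wy": 0, "wz": 0, "tx": -0.2, "ty": 0, "tz": 0.8, "gripper": 1},
    {"wx": 0, "wy": 0, "wz": 0, "tx": -0.4, "ty": -0.4, "tz": 0.8, "gripper": 1},
    {"wx": 0, "wy": 0, "wz": 0, "tx": -0.2, "ty": -0.4, "tz": 0.5, "gripper": 1},
    {"wx": 0, "wy": 0, "wz": 0, "tx": 0, "ty": 0, "tz": 0, "gripper": 1},
    {"wx": 0, "wy": 0, "wz": 0, "tx": 0, "ty": 0, "tz": 0, "gripper": 1},
  ],
)

```text
t: 26.4
position: [0.466, 0.2969, 0.4042]
ee_rot: [2.172, 1.57, 2.258]
force: [0.1, -0.4, -0.3]
gripper_width: 0.0853
```

```bash
python3 fit2.py w10; python3 - <<'E'
from h import *
d=np.load("pics/w10.npz"); im=d['im']; M=(camera_model("wrist"),d['R'],d['t'])
q=proj(M,[[.514+sx*.08,.3444+sx*.007,.068] for sx in (-1,1)]); r=q.mean(0)
roi=(int(r[0]-62),int(q[:,1].min()-16),int(r[0]+60),min(int(q[:,1].max()+18),470)); print(q.round(),roi)
mk=darkmask(im,roi,80); p,f=hull_fit(M,mk,[.514,.3444,.0865],.005,.068,roi); print(p.round(4),round(f,1),cv2.countNonZero(mk))
s=grab_frame("side")
a=cv2.resize(s[180:310,240:400],(500,406),interpolation=cv2.INTER_CUBIC)
b=cv2.resize(im,(541,406))
a=a[:,:]; o=np.hstack([cv2.resize(b,(420,315)),cv2.resize(a,(380,315))]); cv2.imwrite("pics/f1.png",o[:,:,::-1])
E
```

```text
(array([0.46604601, 0.29688007, 0.40424877]), np.float64(0.08634577099744645))
[[371. 189.]
 [365. 344.]] (305, 172, 427, 362)
[0.5144 0.3458 0.0846] 286.5 10389
```

View pics/f1.png

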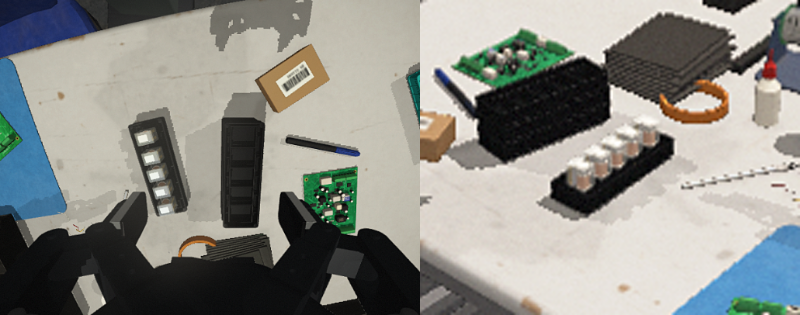

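The wrist view (left half) shows five upright relays in tray_a and a single aligned stack outline. The side view (right half) shows the stack three high and level, with tray_a flat and full. Handing in.

```bash
python3 -c "
from rig import robot; print(robot.job_done())"
```

```text
the job is handed in; nothing more can be done
None
```

I moved both relays from tray_b into the free pockets of tray_a. I then nested the empty tray_b on top of the two-tray stack and handed the job in at about 26 s of the 72 s allowed.

**Relays:** The final wrist and side views show all five standing upright in tray_a, which is flat on the bench. The first relay measured 2 mm off its pocket's centre, within the 3 mm play. The second met resistance at its seated height, but I did not measure where it sits in its pocket.

**Stack:** The tray met resistance exactly at the nested height, 42 mm above where it was gripped on the bench. The stack is three high and level, fitted within about 1.5 mm and 0.1° of where it stood before.

**Forces and bystanders:** The highest tool force I read was about 8 N. The marker looked untouched in the final pictures. The circuit board was only partly in those views, and I did not check the cutters again. The arm did not work near either of them.

**Disagreements:**
- The first jog call was refused because I had left out zero values, so nothing moved.
- Overlays sat about 1–2 mm off at the near end of the trays, which looked like a fitting bias.
- The automatic label check found no labels in the view after the second placing, so that one was judged by eye.

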